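# Open and empty the tip tray

## Task

Empty the two long coupling nuts from the hinged tip tray into the bin below its outlet. First draw the wooden gate straight up out of its pocket by the finger tab, with the tray still lying flat, and stand it upright on the red-brown plank; then lift the tray's wire handle until both nuts have slid out into the bin, and lower the tray gently all the way back down. Leave the tape measure and the screwdriver where they are.

Things in the scene. Friction and masses are not known exactly. Their poses are not given: they have to be found in the camera images.
- stand: Grey steel stand of the tip tray, fixed, 110 x 200 x 76 mm. Origin on the bench below the hinge line, mid-width; x across the tray, y from outlet (hinge) to rear (handle), z up. Tray floor 65 mm above the bench; open lane 70 mm wide, y = 36 to 201 mm; side and rear walls 30 mm above the floor, the gate's pocket frame (y = 5 to 34 mm) 44 mm. Outlet lip ends at y = -20 mm.
- tray (a joint): Tilt of the aluminium tray in rad: 0 lying flat on the stand, growing as the handle is lifted, stop at 1.1. Hinge axis along the stand's x through point tray_hinge. The tray weighs 0.5 kg, is not sprung or braked and falls back if let go. The nuts slide only when it is steep, at 0.4 to 0.75 rad depending on friction.
- tray_handle (a point): Middle of the round cross bar of the tray's wire handle: 10 mm thick, 74 mm long, along the stand's x. With the tray flat it is 235 mm from the hinge line along the stand's y and 50 mm above it, 20 mm above and 30 mm behind the rear wall, free all round. It moves on a circle about the hinge line; the bar may turn between the fingers.
- tray_hinge (a point): Point on the hinge line in the middle of the tray's width, 65 mm above the bench.
- gate: Loose wooden gate, 80 (x) x 19 (y) x 44 mm high, with a flat tab on top, 24 (x) x 12 (y) x 26 mm high; 60 to 130 g. Origin mid underside, z up. It stands on the tray floor in a four-sided pocket, 1.2 mm clear all round, axes along the stand's, top flush with the frame: only the tab stands out, to be pinched across its 12 mm. It must rise 45 mm to be clear.
- plank: Flat red-brown plank, fixed to the bench, 68 mm (x) by 220 mm (y) by 22 mm high, beyond the tray. Origin at the middle of its underside.
- bin: Dark open sheet-metal bin under the outlet, fixed, 130 mm (x) by 145 mm (y) by 45 mm high, walls 4 mm. Origin at the middle of its underside.
- nut_1: Loose plain steel coupling nut: a long hexagonal nut, 45 mm long (y), 17 mm across flats, about 60 g, lying in the tray. Origin at mid-length on its underside as it lies at the start.
- nut_2: A second coupling nut, like nut_1.
- tape_measure: Loose yellow tape measure, 68 x 72 x 36 mm, beyond the tray's handle; a bystander. Origin at the middle of its underside.
- screwdriver: Loose blue-handled screwdriver, 180 mm long (y), 26 mm high, lying left of the tray; a bystander. Origin at the middle of its underside.

How it is judged:
By the outcome, as a careful person would: the job done as asked, in the order asked, and still so for the second after the job is handed in, with the robot touching nothing.
It also fails if it takes over 66 s, if anything falls off the work surface, if the arm or the gripper's body presses on something with over 40 N, if the wrist force passes 120 N, or if a joint passes its speed limit or range.

## Robot

A 6-joint arm with a two-finger parallel gripper is mounted at the origin on a cart in front of the work surface, level with it; the furniture and walls round the work are solid. World frame = base frame: x ahead of the robot, y to its left, z up, the work surface at z = 0. Lengths are in mm, angles in rad, forces in N, time in s.
With the tool pointing down it reaches from about 250 to 800 mm from the base axis. Payload 3.9 kg.
Tool frame: the origin (TCP) lies midway between the tips of the shut fingers; the grasp point (between the pads) lies 19 mm behind it; z points along the fingers, y is the line along which they close (so a half turn about z gives the same grasp; the last joint's range is limited). The gripper opens to 85 mm and grips with 20 to 120 N. Pads are 22 mm wide; open, the fingers measure 114 mm over their backs; the gripper's body (76 mm by 85 mm) begins 54 mm behind the grasp point. The pads swing forward as they close: fully open they stand 13 mm farther back than shut.
Start: joints at [1.25, 0.26, -0.138, 1.173, 0, 1.571], TCP at [165.541, 498.208, 231.304] pointing down, gripper open.
Joint ranges: [-2.78, 2.78], [-0.83, 1.72], [-1.28, 1.37], [-1.9, 2.12], [-1.57, 1.48], [-3.14, 3.14]. Speed limits (rad/s): [2.57, 2.57, 3.14, 3.14, 3.14, 3.14].

## Interface

Orientations are given as a unit quaternion [w, x, y, z].
In Python, from plant import robot gives the robot as it stands.
- The arm moves only by the tool inch_along, called by a JSON object that holds its "op" and its "data". Schema: {"type":"object","properties":{"offsets":{"type":"array","items":{"type":"number"},"minItems":6,"maxItems":48},"jaw":{"type":"number"},"grip_n":{"type":"number"},"only":{"type":"string"},"quiet":{"type":"boolean"},"lines":{"type":"string"}},"required":["offsets"],"additionalProperties":false}. offsets is one flat list of numbers that holds 1 to 8 rows one after another, with no inner brackets; each row has 6 numbers: dx, dy, dz in units of 5 mm, then a rotation vector rx, ry, rz in units of 0.25 rad; each row is the pose to reach, as a shift and turn from the pose commanded when the call began, along the tool's axes at that moment; what a row does not reach only later rows make up. A row lasts 1/10 s, in which the tool goes at most 50 mm and 0.15 rad, less where a joint would pass 70% of its speed; a pose out of reach is approached as far as the arm can. jaw is the opening from 0.0 (shut) to 1.0 (fully open), set as the call begins (left out keeps the last). The fingers move at their own pace and stop on an object; grip_n is the grip in N (left out, the last holds). Time passes only in rows, so rows that do not move let the fingers close. The tool returns the time, the measured TCP pose, the force, the opening and the grip force at its end. only (a regular expression) keeps the lines of the reply that match it, lines (a string "A,B") keeps lines A to B, and quiet returns only ok. Input that does not fit is refused with a message, and nothing moves.
- robot.observe(): the state, without advancing time (a new reading comes with each control period).
- robot.get_image(name): name is "scene" or "side" or "wrist"; returns the picture (400x640x3 uint8, red, green, blue); there is no depth.
- robot.calibration(name): a dict with "camera_matrix" (3x3 intrinsics, pixels), "k1" (the pictures are not rectified: a ray, as slopes to the right and down, at radius r is drawn at 1 + k1 r^2 times it, then the intrinsics apply), "world_from_camera" (4x4, takes a point from camera to world coordinates); the wrist camera has in their place "hand_eye" (4x4, takes a point from camera to tool coordinates, whose origin is the TCP and whose axes are the flange's). Camera axes: x right, y down, z forward; pixel columns grow to the right and rows downward; lengths in mm; the calibration is good to about 2 mm. A picture is of the moment at which its call begins: read the wrist's pose just before it. calibration takes no time and is no camera call.
- robot.hand_in(): hands the job in; it is judged then, once.
The state is a dict: "time_s": time; "qpos": joint angles; "joint_velocities": joint speeds; "effort": joint torques, N m; "tcp_pos": TCP position; "tcp_rot": TCP orientation; "wrist_force": force on the tool from outside, world axes, zero at the start; "ft_torque": the same for the moment, N m; "grip_width": opening from 0.0 (shut) to 1.0 (fully open); "grip_force": force on a finger pad.
Only numpy, scipy, OpenCV 4.12 (cv2) and the standard library are available. Lean on these libraries where they do the work, as an engineer would, in place of code of your own. Each camera call takes 0.05 s, during which the arm holds its last target. There are 200 camera calls.

## Working session

There is one attempt and no reset: what is moved stays moved. The work goes in short steps, Python scripts to look and compute and a tool call to move; the robot and the scene stay as the last step left them, time stands still between calls to the robot, and variables do not carry over. Pictures are saved under pics/ and viewed, at most 10 in all, crops included, and the job is handed in when it is done.

```bash
ls; mkdir -p pics; python3 - <<'E'
from plant import robot
import cv2
for n in("scene","side"):
    im=robot.get_image(n); cv2.imwrite(f"pics/{n}0.png",im[:,:,::-1])
    c=robot.calibration(n); print(n,c)
print(robot.calibration("wrist")); print(robot.observe())
E
```

```text
pics
plant.py
scene {'camera_matrix': array([[498.81346941,   0.        , 317.32616486],
       [  0.        , 498.81346941, 195.04249773],
       [  0.        ,   0.        ,   1.        ]]), 'k1': -0.13569232461771744, 'world_from_camera': array([[ 7.31871371e-01, -3.85085717e-01,  5.62203956e-01,
         3.93418537e+00],
       [-6.81442797e-01, -4.13456243e-01,  6.03895396e-01,
        -3.74064340e+02],
       [-1.04756000e-04, -8.25083587e-01, -5.65010675e-01,
         7.06007083e+02],
       [ 0.00000000e+00,  0.00000000e+00,  0.00000000e+00,
         1.00000000e+00]])}
side {'camera_matrix': array([[371.1209918 ,   0.        , 321.7157828 ],
       [  0.        , 371.1209918 , 200.33627695],
       [  0.        ,   0.        ,   1.        ]]), 'k1': 0.02752297797852975, 'world_from_camera': array([[-8.40803434e-01, -2.55277825e-01,  4.77370734e-01,
         1.19178101e+02],
       [-5.41012187e-01,  3.65544381e-01, -7.57418721e-01,
         9.92158461e+02],
       [ 1.88520140e-02, -8.95103646e-01, -4.454593
[... 682 characters left out ...]
s': 0.1, 'qpos': array([ 1.25000756e+00,  2.60610316e-01, -1.39244476e-01,  1.17270460e+00,
        9.05756102e-06,  1.57079377e+00]), 'joint_velocities': array([ 0.00200144, -0.00135829,  0.0033948 ,  0.00172511, -0.0005182 ,
       -0.00138912]), 'effort': array([ 4.59176154e-04, -4.06508803e+01,  2.54527313e+01,  1.01071032e-02,
        4.27729037e-05,  1.17325993e-05]), 'tcp_pos': array([165.34333845, 497.63406876, 230.55067176]), 'tcp_rot': array([-1.45259441e-04,  1.59706221e-01,  9.87164194e-01, -8.69495815e-04]), 'wrist_force': array([0.35279886, 0.21963736, 0.42294182]), 'ft_torque': array([ 0.02166563, -0.02490964,  0.03229416]), 'grip_force': 0.0, 'grip_width': 0.9980723468399343}
```
View pics/scene0.png

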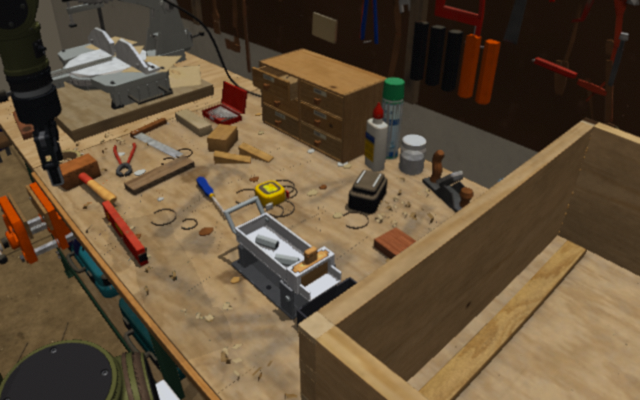

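View pics/side0.png

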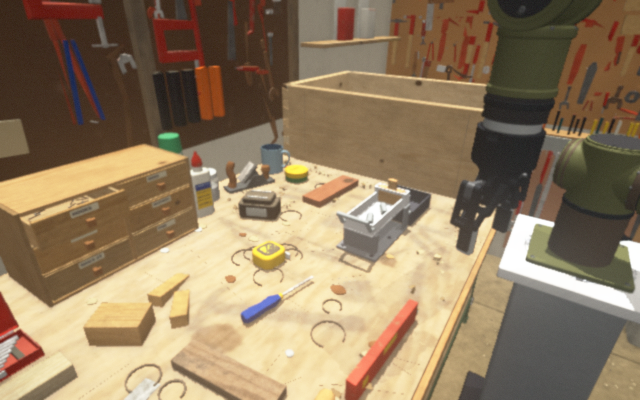

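The scene picture shows the tray at about (285,260), the gate tab at (310,254), the handle at (240,210), the bin at (328,297) and the plank at (395,243). In the side picture the tray is at (375,220), the tab at (392,183) and the plank at (331,190).

```bash
cat > h.py <<'E'
import numpy as np, cv2
from plant import robot
from scipy.spatial.transform import Rotation as R
def rot(o): return R.from_quat(np.roll(o["tcp_rot"],-1)).as_matrix()
def cam(n,o=None):
    c=robot.calibration(n)
    if n!="wrist": return c["camera_matrix"],c["k1"],c["world_from_camera"]
    T=np.eye(4);T[:3,:3]=rot(o);T[:3,3]=o["tcp_pos"]
    return c["camera_matrix"],c["k1"],T@c["hand_eye"]
def ray(C,p):
    K,k,T=C
    s=cv2.undistortPoints(np.array([[p]],float),K,np.array([k,0,0,0,0.]))[0,0]
    d=T[:3,:3]@np.r_[s,1]; return T[:3,3],d/np.linalg.norm(d)
def plane(C,p,z):
    o,d=ray(C,p); return o+d*(z-o[2])/d[2]
def tri(*rs):
    A=sum(np.eye(3)-np.outer(d,d) for o,d in rs);b=sum((np.eye(3)-np.outer(d,d))@o for o,d in rs)
    x=np.linalg.solve(A,b); return x,[round(float(np.linalg.norm((np.eye(3)-np.outer(d,d))@(x-o))),1) for o,d in rs]
def proj(C,X):
    K,k,T=C; Ti=np.linalg.inv(T)
    return cv2.projectPoints(np.array(X,float).reshape(-1,3),cv2.Rodrigues(Ti[:3,:3])[0],Ti[:3,3],K,np.array([k,0,0,0,0.]))[0][:,0]
def snap(n,f):
    o=robot.observe();im=robot.get_image(n)[:,:,::-1].copy();cv2.imwrite("pics/"+f,im)
    np.save("pics/"+f+".npy",{"C":cam(n,o),"o":o},allow_pickle=True); return im,cam(n,o)
def load(f):
    return cv2.imread("pics/"+f),np.load("pics/"+f+".npy",allow_pickle=True).item()["C"]
def totool(p):
    o=robot.observe(); return rot(o).T@(np.array(p)-o["tcp_pos"])
E
python3 - <<'E'
from h import *
np.set_printoptions(precision=1,suppress=True)
s,d=cam("scene"),cam("side")
print("tab",tri(ray(s,(310,250)),ray(d,(392,180))))
print("handle mid",tri(ray(s,(243,208)),ray(d,(362,213))))
for n,p in dict(plankTL=(395,229),plankBL=(374,241)).items(): print(n,plane(s,p,22))
for p in [(304,198),(333,206),(359,184),(334,177)]: print("plank side",plane(d,p,22))
for p in [(382,209),(431,205)]: print("bin side",plane(d,p,45))
print("crate", plane(s,(302,325),300),plane(d,(284,130),0),plane(d,(440,190),0))
print("tape",plane(s,(270,190),36),"scr",plane(s,(205,188),13))
print(rot(robot.observe()))
E
```

```text
tab (array([448.2, 122.6, 132.2]), [0.7, 0.7])
handle mid (array([440.1, 314.7, 122.6]), [3.4, 3.4])
plankTL [719.7 142.3  22. ]
plankBL [654.6 146.5  22. ]
plank side [705.8 162.8  22. ]
plank side [605.7 157.7  22. ]
plank side [617.2 -28.   22. ]
plank side [716.  -31.1  22. ]
bin side [462.6 134.2  45. ]
bin side [358.4  32.1  45. ]
crate [ 231.4 -106.   300. ] [1262.5 -451.8    0. ] [ 391.7 -186.3    0. ]
tape [601.6 435.8  36. ] scr [507.1 583.3  13. ]
[[-0.9  0.3 -0. ]
 [ 0.3  0.9 -0. ]
 [ 0.  -0.  -1. ]]
```

Units first: shifts go in units of 5 mm and turns go in units of 0.25 rad. So -315 mm is -63, -100 mm is -20, -0.15 rad is -0.6.

{"op": "inch_along", "data": {"offsets": [-4, -2.6, -2, 0, 0, 0, -12, -8, -6, 0, 0, -0.2, -21, -14, -10, 0, 0, -0.4, -30, -20, -14, 0, 0, -0.6, -39, -26, -18, 0, 0, -0.8, -48, -32, -20, 0, 0, -1, -57, -38, -20, 0, 0, -1.2, -63, -42, -20, 0, 0, -1.284]}}

```text
time_s: 0.9
tcp_pos: [387.2, 213.4, 331.1]
tcp_rot: [0.001, -0.001, 1.0, 0.0]
wrist_force: [1.2, 1.7, -0.3]
grip_width: 1.006
grip_force: 0.0
```

{"op": "inch_along", "data": {"offsets": [-7.2, -2, 0, 0, 0, 0, -10, -2.8, 0, 0, 0, 0, -10, -2.8, 0, 0, 0, 0, -10, -2.8, 0, 0, 0, 0, -10, -2.8, 0, 0, 0, 0]}}

```text
time_s: 1.4
tcp_pos: [434.9, 201.7, 330.4]
tcp_rot: [-0.001, -0.001, 1.0, -0.0]
wrist_force: [0.8, 0.4, 0.5]
grip_width: 1.006
grip_force: 0.0
```

```bash
python3 - <<'E'
from h import *
snap("wrist","w1.png"); print(robot.observe())
E
```

```text
{'time_s': 1.45, 'qpos': array([ 4.34052462e-01,  1.57982175e-01, -1.44698292e-02,  1.39906748e+00,
        3.01266948e-04,  4.31797652e-01]), 'joint_velocities': array([ 0.00043515, -0.00283673,  0.00387989, -0.001886  , -0.0027868 ,
       -0.00250245]), 'effort': array([-2.73742201e-01, -3.51190209e+01,  2.61720961e+01, -7.77761161e-03,
       -1.04893406e-02,  2.69748831e-03]), 'tcp_pos': array([434.97102416, 201.73069098, 330.51938827]), 'tcp_rot': array([-3.91413579e-04, -1.12735032e-03,  9.99999288e-01, -1.49551342e-05]), 'wrist_force': array([ 0.21415266,  0.60222664, -0.59351513]), 'ft_torque': array([-0.03321955, -0.00485024,  0.01507712]), 'grip_force': 0.0, 'grip_width': 1.0012732605300398}
```

View pics/w1.png

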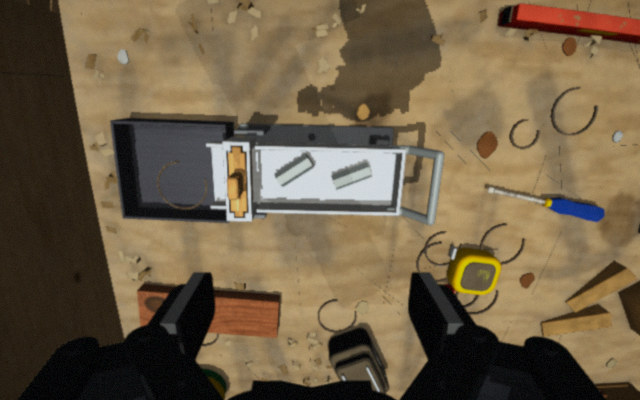

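The wrist picture shows the gate tab at (236,186), the frame at (238,180), the handle bar at (437,187), plank corners at about (138,290) to (280,335), and the nuts at (295,168) and (352,174). I'll take a second wrist view for the baseline.

{"op": "inch_along", "data": {"offsets": [2, -6, 2, 0, 0, 0, 4, -14, 6, 0, 0, 0, 8, -19, 8, 0, 0, 0, 8, -19, 8, 0, 0, 0, 8, -19, 8, 0, 0, 0]}}

```text
time_s: 1.95
tcp_pos: [395.5, 106.3, 290.8]
tcp_rot: [0.0, -0.0, 1.0, 0.0]
wrist_force: [-0.3, 0.1, -0.8]
grip_width: 1.003
grip_force: 0.0
```

```bash
python3 - <<'E'
from h import *
snap("wrist","w2.png")
np.set_printoptions(precision=1,suppress=True)
for f in("w1.png","w2.png"):
    im,C=load(f); h=cv2.cvtColor(im,cv2.COLOR_BGR2HSV)
    # plank colour
    m=cv2.inRange(h,(0,110,50),(10,220,220))
    k=np.ones((3,3))
    for c in sorted(cv2.findContours(cv2.morphologyEx(m,cv2.MORPH_OPEN,k),0,2)[0],key=cv2.contourArea)[-3:]:
        print(f,"red",cv2.contourArea(c),cv2.boxPoints(cv2.minAreaRect(c)).tolist())
    m=cv2.inRange(h,(0,0,110),(179,45,255))
    for c in sorted(cv2.findContours(m,0,2)[0],key=cv2.contourArea)[-3:]:
        print(f,"white",cv2.contourArea(c),cv2.boundingRect(c))
    print(h[184,236],h[187,438],h[312,250],h[140,237])
E
```

```text
w1.png red 1937.0 [[515.9795532226562, 19.823421478271484], [518.2658081054688, 2.295538902282715], [641.1747436523438, 18.327136993408203], [638.8884887695312, 35.855018615722656]]
w1.png white 135.5 (488, 187, 56, 16)
w1.png white 2780.5 (205, 141, 48, 81)
w1.png white 10869.5 (252, 146, 192, 79)
[ 17 151 181] [ 56  12 152] [ 11 164 152] [15  8 65]
w2.png red 11.5 [[520.0, 326.0], [524.0, 326.0], [524.0, 329.0], [520.0, 329.0]]
w2.png red 391.0 [[614.0800170898438, 55.43999099731445], [616.6799926757812, 37.239994049072266], [641.4600219726562, 40.77999496459961], [638.8600463867188, 58.9799919128418]]
w2.png white 125.0 (182, 79, 12, 16)
w2.png white 144.5 (565, 223, 56, 16)
w2.png white 17526.5 (287, 185, 261, 88)
[120  11  96] [30  8 65] [ 18 100 160] [ 19 100 201]
```

View pics/w2.png

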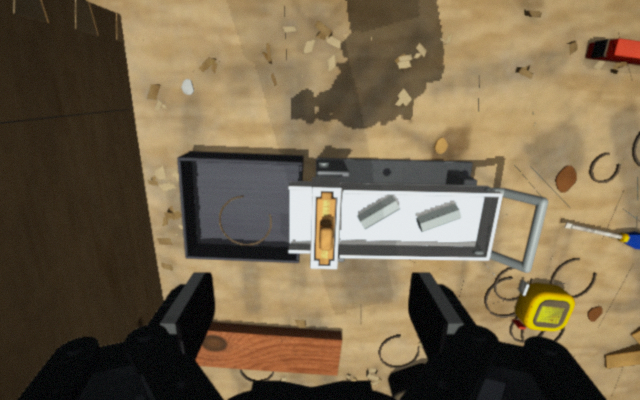

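This view shows the tab at (326,231) with the gate around it spanning (326,193) to (326,265). The handle bar runs from (543,200) to (527,268), and the plank's right edge from (342,331) to (340,373).

```bash
python3 - <<'E'
from h import *
a,_=load("w1.png");b,_=load("w2.png")
def cr(im,x,y,w,h,s): return cv2.resize(im[y:y+h,x:x+w],None,fx=s,fy=s,interpolation=cv2.INTER_CUBIC)
top=np.hstack([cr(a,200,130,60,100,3),cr(a,390,140,60,100,3),cr(b,285,180,60,100,3),cr(b,490,180,60,100,3)])
bot=np.hstack([cr(a,130,275,160,70,2),cr(b,190,310,160,70,2)]); bot=np.pad(bot,((0,0),(0,720-bot.shape[1]),(0,0)))
cv2.imwrite("pics/m1.png",np.vstack([top,bot]))
for im in(a,b):
    h=cv2.cvtColor(im,cv2.COLOR_BGR2HSV)
    m=cv2.inRange(h,(4,130,60),(13,255,220)); m[:270]=0
    m=cv2.morphologyEx(m,cv2.MORPH_CLOSE,np.ones((5,5)))
    c=max(cv2.findContours(m,0,2)[0],key=cv2.contourArea); print(cv2.contourArea(c),cv2.boundingRect(c),cv2.minAreaRect(c))
E
```

```text
2317.5 (207, 296, 73, 42) ((243.32615661621094, 316.46673583984375), (70.15709686279297, 36.925811767578125), 4.4846062660217285)
4965.0 (195, 330, 147, 45) ((267.9218444824219, 351.8173828125), (144.85549926757812, 38.119422912597656), 3.394923686981201)
```

View pics/m1.png

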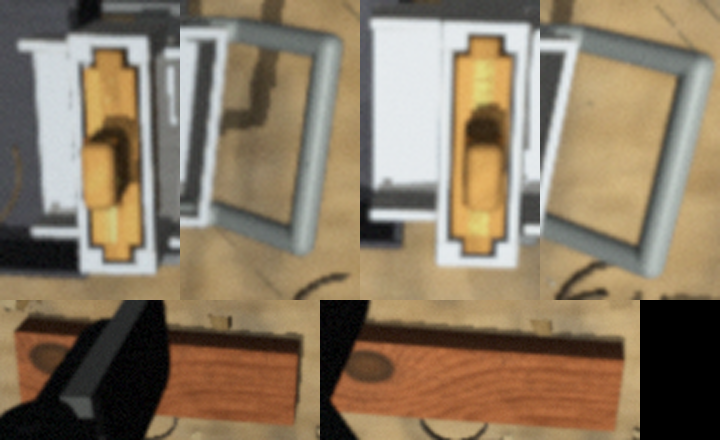

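The montage shows the tab top at (233,188) in w1 and (327,239) in w2. The handle bar ends are (438,155) and (431,220) in w1, and (542,202) and (527,267) in w2. The plank's right top edge is (279,297)-(278,337) in w1 and (341,338)-(339,375) in w2.

```bash
python3 - <<'E'
from h import *
np.set_printoptions(precision=1,suppress=True)
A=load("w1.png")[1];B=load("w2.png")[1]
P={"tab":((233,188.3),(326.7,239.3)),"barT":((438.3,155),(542.3,201.7)),"barB":((430.7,220),(526.7,267.3)),
"f1":((226,142.3),(311.7,187.3)),"f2":((249.3,142.3),(338.3,187.3)),"f3":((252.3,220),(337.7,268.3)),"f4":((227.7,220.7),(311,268.3)),
"pl1":((279,297.5),(341,338.5)),"pl2":((278,337),(339,375))}
for k,(a,b) in P.items(): print(k,*tri(ray(A,a),ray(B,b)))
for k in("f1","f2","f3","f4"): print(k,plane(B,P[k][1],109),plane(A,P[k][0],109))
print("tab135",plane(B,P["tab"][1],135),plane(A,P["tab"][0],135))
for k in("barT","barB"): print(k,plane(B,P[k][1],115),plane(A,P[k][0],115))
for p in((341,338.5),(339,375)):print("pl",plane(B,p,22))
for p in((138.5,291.5),(279,297.5),(278,337)):print("pl",plane(A,p,22))
E
```

```text
tab [447.8 120.3 133.8] [0.1, 0.1]
barT [415.4 333.8 118. ] [0.1, 0.1]
barB [489.1 334.5 116.1] [0.1, 0.1]
f1 [406.9 106.4  93.9] [0.8, 0.8]
f2 [406.  133.1  98.3] [0.4, 0.4]
f3 [491.9 133.8 109.9] [0.4, 0.4]
f4 [493.4 105.3 107.7] [0.1, 0.1]
pl1 [653.1 150.5  23.2] [2.5, 2.5]
pl2 [723.1 148.3  24.8] [0.2, 0.2]
f1 [403.5 105.9 109. ] [404.1 110.5 109. ]
f2 [403.5 132.  109. ] [404.2 135.2 109. ]
f3 [492.8 133.7 109. ] [491.8 133.9 109. ]
f4 [492.7 105.3 109. ] [492.8 105.7 109. ]
tab135 [447.5 120.1 135. ] [447.4 120.6 135. ]
barT [416.3 336.1 115. ] [416.  334.9 115. ]
barB [489.7 335.3 115. ] [489.4 335.  115. ]
pl [656.9 149.4  22. ]
pl [726.1 148.5  22. ]
pl [642.7 -64.3  22. ]
pl [651.3 151.9  22. ]
pl [725.2 148.   22. ]
```

To row units: -52 mm is -10.4, 14 mm is 2.8, 0.015 rad is 0.06.

{"op": "inch_along", "data": {"offsets": [-3, 0.8, 3, 0, 0, 0, -7, 2, 10, 0, 0, 0.06, -10.4, 2.8, 18, 0, 0, 0.06, -10.4, 2.8, 25, 0, 0, 0.06, -10.4, 2.8, 29, 0, 0, 0.06, -10.4, 2.8, 32, 0, 0, 0.06, -10.4, 2.8, 34, 0, 0, 0.06, -10.4, 2.8, 34.8, 0, 0, 0.06], "jaw": 0.45, "grip_n": 40}}

```text
time_s: 2.8
tcp_pos: [448.6, 120.9, 115.9]
tcp_rot: [-0.0, 0.007, 1.0, 0.0]
wrist_force: [-0.3, -0.7, 0.4]
grip_width: 0.446
grip_force: 0.0
```

{"op": "inch_along", "data": {"offsets": [0, 0, 0.6, 0, 0, 0, 0, 0, 0.6, 0, 0, 0]}}

```text
time_s: 3.0
tcp_pos: [448.9, 120.4, 113.9]
tcp_rot: [0.001, 0.007, 1.0, 0.0]
wrist_force: [0.3, 0.5, 0.4]
grip_width: 0.452
grip_force: 0.0
```

{"op": "inch_along", "data": {"offsets": [0, 0, 0, 0, 0, 0, 0, 0, 0, 0, 0, 0, 0, 0, 0, 0, 0, 0, 0, 0, 0, 0, 0, 0, 0, 0, 0, 0, 0, 0, 0, 0, 0, 0, 0, 0], "jaw": 0, "grip_n": 40}}

```text
time_s: 3.6
tcp_pos: [449.0, 120.2, 114.3]
tcp_rot: [0.001, 0.007, 1.0, 0.0]
wrist_force: [-0.0, -0.1, 5.6]
grip_width: 0.127
grip_force: 42.0
```

{"op": "inch_along", "data": {"offsets": [0, 0, -0.6, 0, 0, 0, 0, 0, -1.2, 0, 0, 0, 0, 0, -2, 0, 0, 0, 0, 0, -3, 0, 0, 0, 0, 0, -4, 0, 0, 0]}}

```text
time_s: 4.1
tcp_pos: [448.1, 119.9, 133.8]
tcp_rot: [-0.0, 0.007, 1.0, -0.0]
wrist_force: [0.2, 0.6, -1.1]
grip_width: 0.125
grip_force: 41.1
```

To row units: -85 mm is -17, -65 mm is -13.

{"op": "inch_along", "data": {"offsets": [0, 0, -1.6, 0, 0, 0, 0, 0, -3.6, 0, 0, 0, 0, 0, -6, 0, 0, 0, 0, 0, -9, 0, 0, 0, 0, 0, -13, 0, 0, 0, 0, 0, -16, 0, 0, 0, 0, 0, -17, 0, 0, 0, 0, 0, -17, 0, 0, 0]}}

```text
time_s: 4.9
tcp_pos: [449.0, 120.2, 219.6]
tcp_rot: [0.001, 0.007, 1.0, 0.0]
wrist_force: [-0.3, -0.3, -1.0]
grip_width: 0.129
grip_force: 41.2
```

```bash
python3 - <<'E'
from h import *
a,_=snap("wrist","w3.png");b,_=snap("side","s3.png");c,_=snap("scene","c3.png")
cv2.imwrite("pics/m3.png",np.vstack([np.hstack([a[100:350,150:500],cv2.resize(b[120:245,300:475],None,fx=2,fy=2)]),np.hstack([cv2.resize(c[170:320,220:420],None,fx=1.75,fy=1.75)[:250],a[:250,290:640]])]))
E
```

```text
(no output)
```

View pics/m3.png

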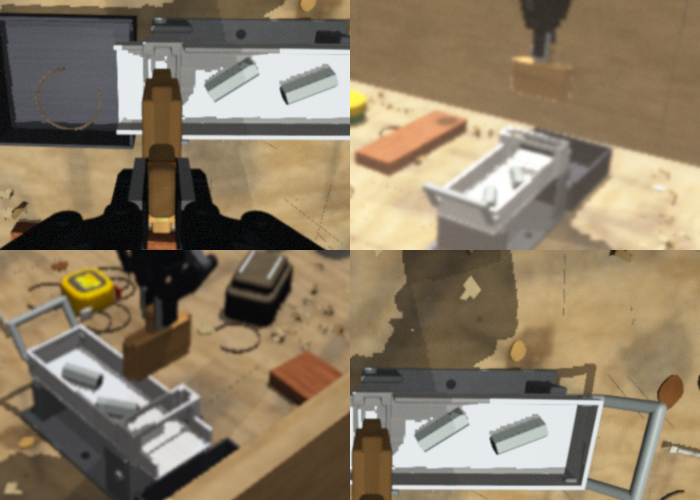

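The gate is out and hangs upright from the fingers, and both nuts are still in the flat tray. I'll turn the gate so it stands along the plank, fully supported.

To row units: -225 mm is -45, -140 mm is -28, 1 rad is 4.

{"op": "inch_along", "data": {"offsets": [-2, 0, 0, 0, 0, 0.4, -7, -1, 0, 0, 0, 1, -14, -2, 0, 0, 0, 1.6, -21, -3.2, 0, 0, 0, 2.2, -28, -4.4, 0, 0, 0, 2.8, -35, -5.6, 0, 0, 0, 3.4, -41, -6.6, 4, 0, 0, 4, -45, -7.2, 8, 0, 0, 4.6]}}

```text
time_s: 5.85
tcp_pos: [674.9, 80.1, 176.9]
tcp_rot: [0.0, 0.553, 0.833, 0.0]
wrist_force: [-0.9, 0.6, -0.1]
grip_width: 0.126
grip_force: 41.1
```

{"op": "inch_along", "data": {"offsets": [0, -2, 4, 0, 0, 0.6, 0, -2.6, 8, 0, 0, 1.2, 0, -2.6, 12, 0, 0, 1.8, 0, -2.6, 12, 0, 0, 1.8, 0, -2.6, 12, 0, 0, 1.8]}}

```text
time_s: 6.35
tcp_pos: [660.0, 75.5, 117.6]
tcp_rot: [-0.001, 0.721, 0.693, -0.001]
wrist_force: [0.7, 0.0, -0.1]
grip_width: 0.127
grip_force: 41.1
```

```bash
python3 - <<'E'
from h import *
b,_=snap("side","s4.png");o=robot.observe();print(o["tcp_pos"],rot(o),o["qpos"])
snap("scene","c4.png");snap("wrist","w4.png")
E
```

```text
[661.00382075  75.5992925  118.77114563] [[ 4.12885536e-02  9.99147263e-01  4.55628257e-05]
 [ 9.99147264e-01 -4.12885534e-02 -5.07371033e-06]
 [-3.18816063e-06  4.57334588e-05 -9.99999999e-01]] [ 1.13880553e-01  5.58119072e-01  3.78044331e-02  1.05043700e+00
 -1.02183578e-05  1.72597717e+00]
```

```bash
python3 - <<'E'
from h import *
np.set_printoptions(precision=1,suppress=True)
for f in("w4.png","w2.png","s3.png"):
    im,C=load(f);h=cv2.cvtColor(im,cv2.COLOR_BGR2HSV)
    m=cv2.inRange(h,(4,130,100),(13,255,255))
    m=cv2.morphologyEx(cv2.morphologyEx(m,cv2.MORPH_OPEN,np.ones((3,3))),cv2.MORPH_CLOSE,np.ones((5,5)))
    n,l,st,ce=cv2.connectedComponentsWithStats(m)
    for i in np.argsort(-st[1:,4])[:2]+1:
        c=max(cv2.findContours((l==i).astype(np.uint8),0,1)[0],key=len)[:,0]
        w=np.array([plane(C,p,22)[:2] for p in c.astype(float)],np.float32)
        print(f,st[i],cv2.boxPoints(cv2.minAreaRect(w)).tolist())
im,_=load("w4.png");s,_=load("s4.png")
cv2.imwrite("pics/m4.png",np.hstack([cv2.resize(im,None,fx=.75,fy=.75),cv2.resize(s[110:230,250:400],None,fx=2,fy=2.5)]))
E
```

```text
w4.png [  300   102   100   214 11631] [[645.1614990234375, -15.453414916992188], [712.27685546875, -20.945480346679688], [725.89013671875, 145.4137420654297], [658.7747802734375, 150.9058074951172]]
w4.png [294 324  39  39 615] [[641.6002197265625, -66.64576721191406], [674.935546875, -68.63874816894531], [677.330810546875, -28.575096130371094], [643.9954833984375, -26.582115173339844]]
w2.png [ 196  331  146   44 4688] [[640.4960327148438, -64.17329406738281], [707.9838256835938, -69.88154602050781], [726.1192016601562, 144.53042602539062], [658.6314086914062, 150.23867797851562]]
w2.png [615  38  25  21 441] [[249.31256103515625, 454.44598388671875], [268.99578857421875, 453.31939697265625], [270.928955078125, 487.09454345703125], [251.2457275390625, 488.22113037109375]]
s3.png [ 346  300   71  100 2033] [[244.9967803955078, 415.3080749511719], [280.1665954589844, 413.2725524902344], [294.8468017578125, 666.917724609375], [259.6769714355469, 668.9532470703125]]
s3.png [ 195   65   30   55 1318] [[1559.8394775390625, -423.0397033691406], [3297.092529296875, -1941.6795654296875], [3451.68603515625, -1764.8319091796875], [1714.432861328125, -246.1920166015625]]
```

View pics/m4.png

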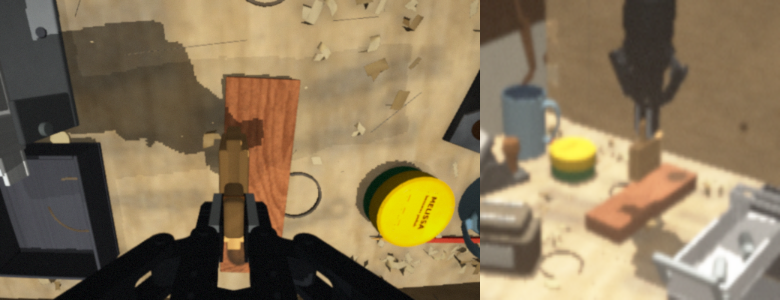

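The gate hangs along the plank's near edge. The plank's mid-line is x ≈ 686.6 at y = 80, so I shift 25 mm and lower.

{"op": "inch_along", "data": {"offsets": [0.4, 2, 0, 0, 0, 0.08, 1.1, 5, 1, 0, 0, 0.168, 1.1, 5.08, 4, 0, 0, 0.168, 1.1, 5.08, 6.4, 0, 0, 0.168, 1.1, 5.08, 8, 0, 0, 0.168, 1.1, 5.08, 8.6, 0, 0, 0.168, 1.1, 5.08, 8.6, 0, 0, 0.168]}}

```text
time_s: 7.2
tcp_pos: [685.9, 79.9, 75.2]
tcp_rot: [-0.0, 0.737, 0.676, -0.0]
wrist_force: [0.2, 0.4, -0.0]
grip_width: 0.127
grip_force: 41.1
```

{"op": "inch_along", "data": {"offsets": [0, 0, 0.3, 0, 0, 0, 0, 0, 0.6, 0, 0, 0, 0, 0, 0.6, 0, 0, 0]}}

```text
time_s: 7.5
tcp_pos: [686.5, 79.9, 72.8]
tcp_rot: [0.0, 0.737, 0.676, 0.0]
wrist_force: [0.6, -0.8, -0.9]
grip_width: 0.132
grip_force: 41.1
```

{"op": "inch_along", "data": {"offsets": [0, 0, 0.2, 0, 0, 0, 0, 0, 0.2, 0, 0, 0]}}

```text
time_s: 7.7
tcp_pos: [686.4, 79.9, 71.5]
tcp_rot: [0.0, 0.737, 0.676, 0.0]
wrist_force: [0.2, -0.0, -0.3]
grip_width: 0.13
grip_force: 41.1
```

{"op": "inch_along", "data": {"offsets": [0, 0, 0.2, 0, 0, 0, 0, 0, 0.2, 0, 0, 0]}}

```text
time_s: 7.9
tcp_pos: [686.5, 80.0, 71.4]
tcp_rot: [0.0, 0.737, 0.676, 0.0]
wrist_force: [-1.7, -0.8, 4.2]
grip_width: 0.128
grip_force: 41.8
```

Contact with the plank shows at 4 N, so I release and rise.

{"op": "inch_along", "data": {"offsets": [0, 0, 0, 0, 0, 0, 0, 0, 0, 0, 0, 0, 0, 0, 0, 0, 0, 0, 0, 0, 0, 0, 0, 0], "jaw": 0.35}}

```text
time_s: 8.3
tcp_pos: [686.4, 79.9, 70.3]
tcp_rot: [-0.0, 0.737, 0.676, -0.0]
wrist_force: [0.4, -0.4, 0.7]
grip_width: 0.349
grip_force: 0.0
```

{"op": "inch_along", "data": {"offsets": [0, 0, -1, 0, 0, 0, 0, 0, -3, 0, 0, 0, 0, 0, -7, 0, 0, 0, 0, 0, -12, 0, 0, 0, 0, 0, -18, 0, 0, 0, 0, 0, -24, 0, 0, 0, 0, 0, -26, 0, 0, 0, 0, 0, -26, 0, 0, 0]}}

```text
time_s: 9.1
tcp_pos: [687.8, 80.1, 203.1]
tcp_rot: [0.001, 0.737, 0.676, 0.002]
wrist_force: [0.3, -0.6, -0.1]
grip_width: 0.351
grip_force: 0.0
```

```bash
python3 - <<'E'
from h import *
w,_=snap("wrist","w5.png");s,_=snap("side","s5.png");c,_=snap("scene","c5.png");
cv2.imwrite("pics/m5.png",np.hstack([cv2.resize(w,None,fx=.7,fy=.7)[:280],cv2.resize(s[130:230,280:405],None,fx=2.8,fy=2.8)]))
o=robot.observe();print(o["tcp_pos"],rot(o).round(3).tolist(),o["qpos"])
E
```

```text
[685.46020896  79.7914564  198.72030554] [[0.086, 0.996, -0.003], [0.996, -0.086, -0.0], [-0.001, -0.003, -1.0]] [1.15874907e-01 5.67461976e-01 2.66583190e-01 1.27279862e+00
 1.98628831e-05 1.77266320e+00]
```

View pics/m5.png

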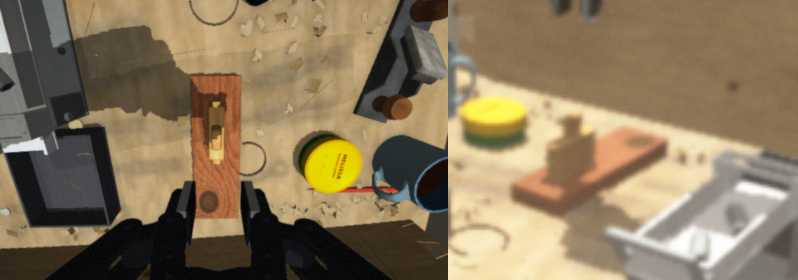

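The gate stands upright in the middle of the plank, and the tray is still flat with the nuts inside. Next I go above the handle.

{"op": "inch_along", "data": {"offsets": [2, -2.2, -1, 0, 0, -0.4, 7, -7.6, -4, 0, 0, -1, 13, -14.2, -4, 0, 0, -1.6, 19.4, -21.2, -4, 0, 0, -2.2, 26, -28.2, -4, 0, 0, -2.8, 32.4, -35.2, -4, 0, 0, -3.4, 38.4, -41.8, -4, 0, 0, -4, 43, -47, -4, 0, 0, -4.6]}}

```text
time_s: 10.05
tcp_pos: [467.7, 315.2, 218.6]
tcp_rot: [-0.001, 0.247, 0.969, -0.001]
wrist_force: [0.6, -0.7, -0.4]
grip_width: 0.348
grip_force: 0.0
```

{"op": "inch_along", "data": {"offsets": [0, 0, 0, 0, 0, -0.6, 0, 0, 0, 0, 0, -1.2, 0, 0, 0, 0, 0, -1.8, 0, 0, 0, 0, 0, -1.956, 0, 0, 0, 0, 0, -1.956, 0, 0, 0, 0, 0, -1.956], "jaw": 0.45}}

```text
time_s: 10.65
tcp_pos: [470.1, 313.8, 219.2]
tcp_rot: [-0.001, 0.009, 1.0, -0.001]
wrist_force: [-0.1, -0.2, -0.3]
grip_width: 0.445
grip_force: 0.0
```

```bash
python3 - <<'E'
from h import *
np.set_printoptions(precision=2,suppress=True)
w,C=snap("wrist","w6.png");o=robot.observe();print(o["tcp_pos"],rot(o),o["qpos"])
print("expected bar px",proj(C,[[416,335,120],[452.5,335,120],[489,335,120]]))
g=cv2.cvtColor(w,cv2.COLOR_BGR2HSV)
cv2.imwrite("pics/m6.png",w)
E
```

```text
[470.24 313.91 219.48] [[-1.    0.02 -0.  ]
 [ 0.02  1.   -0.  ]
 [ 0.   -0.   -1.  ]] [ 0.59  0.34 -0.06  1.18 -0.    0.61]
expected bar px [[341.86 132.35]
 [341.45 183.24]
 [341.03 229.76]]
```

View pics/m6.png

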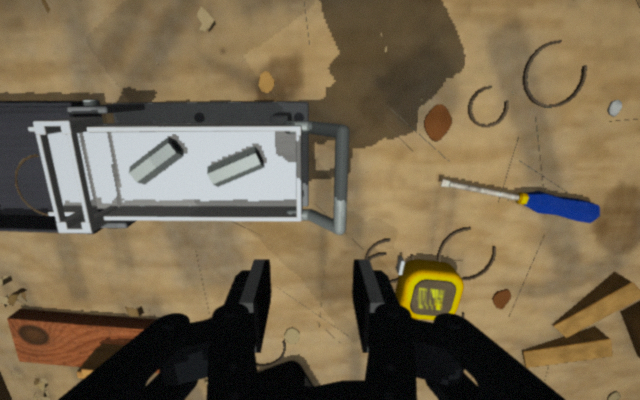

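The bar axis lies at column 342, rows 128–230, where the earlier measurement predicted it. The tray is flat with the nuts in it. I descend onto the bar.

{"op": "inch_along", "data": {"offsets": [1.2, 1.4, 1, 0, 0, 0, 2.8, 3.2, 4, 0, 0, 0, 3.6, 4.14, 9, 0, 0, 0, 3.6, 4.14, 15, 0, 0, 0, 3.6, 4.14, 19.6, 0, 0, 0, 3.6, 4.14, 22, 0, 0, 0, 3.6, 4.14, 23.2, 0, 0, 0, 3.6, 4.14, 23.2, 0, 0, 0]}}

```text
time_s: 11.5
tcp_pos: [452.8, 335.3, 104.1]
tcp_rot: [-0.0, 0.009, 1.0, -0.0]
wrist_force: [-0.2, 0.9, 0.4]
grip_width: 0.449
grip_force: 0.0
```

{"op": "inch_along", "data": {"offsets": [0, 0, 0, 0, 0, 0, 0, 0, 0, 0, 0, 0, 0, 0, 0, 0, 0, 0, 0, 0, 0, 0, 0, 0, 0, 0, 0, 0, 0, 0], "jaw": 0, "grip_n": 40}}

```text
time_s: 12.0
tcp_pos: [454.0, 335.7, 105.8]
tcp_rot: [0.001, 0.009, 1.0, 0.001]
wrist_force: [0.2, -0.9, 5.6]
grip_width: 0.1
grip_force: 39.4
```

{"op": "inch_along", "data": {"offsets": [0, -0.26, -1.18, 0, 0, 0, 0, -0.56, -2.34, 0, 0, 0, 0, -1.24, -4.64, 0, 0, 0, 0, -2.02, -6.92, 0, 0, 0, 0, -2.92, -9.14, 0, 0, 0, 0, -3.94, -11.32, 0, 0, 0, 0, -5.06, -13.44, 0, 0, 0, 0, -6.28, -15.5, 0, 0, 0]}}

```text
time_s: 12.8
tcp_pos: [453.2, 304.9, 183.8]
tcp_rot: [0.001, 0.009, 1.0, 0.002]
wrist_force: [3.9, 4.1, -1.2]
grip_width: 0.097
grip_force: 38.9
```

```bash
python3 - <<'E'
from h import *
for n in("wrist","side","scene"):snap(n,n[0]+"7.png")
import math
for t in [.35,.375,.4,.425,.45,.475,.5,.525,.55,.575,.6,.625,.65,.675,.7,.725,.75,.775,.8,.85,.9]:
    f=lambda t:np.array([235*(math.cos(t)-1)-50*math.sin(t),-(235*math.sin(t)+50*(math.cos(t)-1))])
    print(t,(f(t)-f(.35)).round(1))
E
```

```text
0.35 [0. 0.]
0.375 [-3.3 -5. ]
0.4 [ -6.6 -10. ]
0.425 [-10.1 -14.9]
0.45 [-13.8 -19.7]
0.475 [-17.5 -24.4]
0.5 [-21.3 -29. ]
0.525 [-25.3 -33.5]
0.55 [-29.4 -37.9]
0.575 [-33.6 -42.2]
0.6 [-37.9 -46.4]
0.625 [-42.3 -50.5]
0.65 [-46.8 -54.5]
0.675 [-51.4 -58.3]
0.7 [-56.1 -62.1]
0.725 [-60.9 -65.7]
0.75 [-65.7 -69.2]
0.775 [-70.7 -72.6]
0.8 [-75.7 -75.9]
0.85 [-86.1 -82. ]
0.9 [-96.7 -87.6]
```

To row units: -37.9 mm is -7.58, -33.5 mm is -6.7.

{"op": "inch_along", "data": {"offsets": [0, -0.66, -1, 0, 0, 0, 0, -1.32, -2, 0, 0, 0, 0, -2.02, -2.98, 0, 0, 0, 0, -2.76, -3.94, 0, 0, 0, 0, -3.5, -4.88, 0, 0, 0, 0, -4.26, -5.8, 0, 0, 0, 0, -5.06, -6.7, 0, 0, 0, 0, -5.88, -7.58, 0, 0, 0]}}

```text
time_s: 13.75
tcp_pos: [452.7, 277.1, 221.2]
tcp_rot: [0.001, 0.008, 1.0, 0.003]
wrist_force: [1.7, 7.8, 2.9]
grip_width: 0.096
grip_force: 39.0
```

```bash
python3 - <<'E'
from h import *
for n in("side","scene"):snap(n,n[0:2]+"8.png")
E
```

{"op": "inch_along", "data": {"offsets": [0, -0.84, -0.86, 0, 0, 0, 0, -1.7, -1.7, 0, 0, 0, 0, -2.58, -2.52, 0, 0, 0, 0, -3.48, -3.32, 0, 0, 0, 0, -4.4, -4.08, 0, 0, 0, 0, -5.34, -4.84, 0, 0, 0, 0, -6.3, -5.56, 0, 0, 0, 0, -7.26, -6.26, 0, 0, 0]}}

```text
time_s: 14.65
tcp_pos: [451.9, 241.6, 253.5]
tcp_rot: [0.001, 0.008, 1.0, 0.004]
wrist_force: [-0.4, 9.0, 7.3]
grip_width: 0.096
grip_force: 39.1
```

```bash
python3 - <<'E'
from h import *
w,_=snap("wrist","w9.png");s,_=snap("side","s9.png");c,_=snap("scene","c9.png")
cv2.imwrite("pics/m9.png",np.vstack([np.hstack([w[:250,:400],cv2.resize(c[170:320,220:460],None,fx=1.667,fy=1.667)]),np.hstack([cv2.resize(s[130:255,280:480],None,fx=2,fy=2),np.zeros((250,400,3),np.uint8)])]))
E
```

```text
(no output)
```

View pics/m9.png

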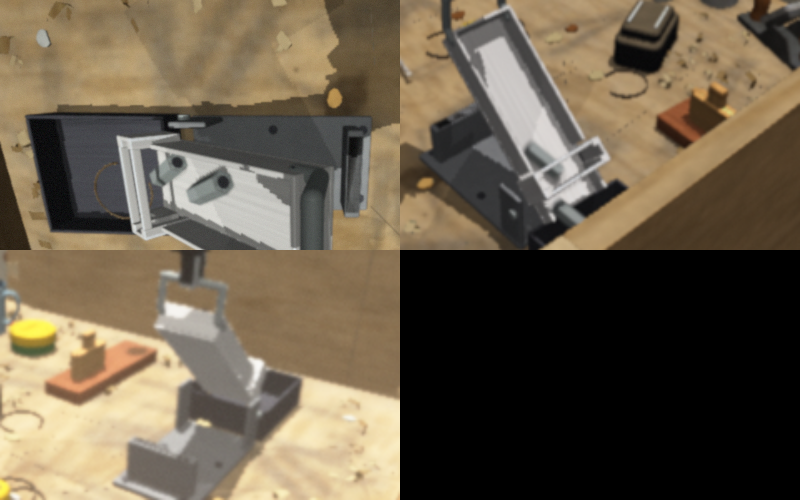

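Both nuts are sliding: in the scene view one is at the lip and the other just behind it. I tilt a little further and wait.

To row units: -5 mm is -1, -20.4 mm is -4.08.

{"op": "inch_along", "data": {"offsets": [0, -1, -0.68, 0, 0, 0, 0, -2, -1.34, 0, 0, 0, 0, -3.04, -1.96, 0, 0, 0, 0, -4.08, -2.56, 0, 0, 0, 0, -4.08, -2.56, 0, 0, 0, 0, -4.08, -2.56, 0, 0, 0, 0, -4.08, -2.56, 0, 0, 0, 0, -4.08, -2.56, 0, 0, 0]}}

```text
time_s: 15.6
tcp_pos: [451.5, 221.0, 266.9]
tcp_rot: [0.002, 0.008, 1.0, 0.004]
wrist_force: [-0.9, 8.8, 11.2]
grip_width: 0.098
grip_force: 40.7
```

```bash
python3 - <<'E'
from h import *
w,_=snap("wrist","w10.png");s,_=snap("side","s10.png");c,_=snap("scene","c10.png")
cv2.imwrite("pics/m10.png",np.hstack([w[:250,:400],cv2.resize(c[170:320,220:460],None,fx=1.667,fy=1.667)]))
E
```

```text
(no output)
```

View pics/m10.png

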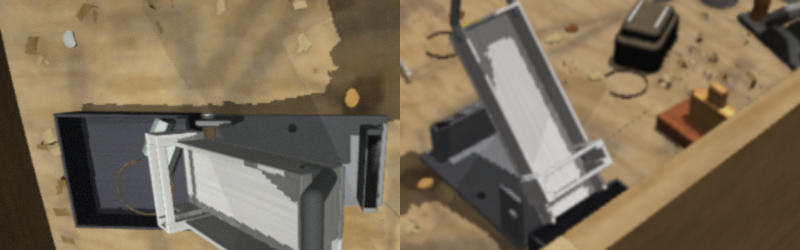

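One nut shows in the bin and the lane looks empty. That was my eleventh picture, one over the allowance, so I view no more and do the remaining checks by numbers. I tilt a little more and wait, then compare bin pixels with the first picture.

To row units: -10.6 mm is -2.12, -5.6 mm is -1.12.

{"op": "inch_along", "data": {"offsets": [0, -1, -0.6, 0, 0, 0, 0, -2.12, -1.12, 0, 0, 0, 0, -2.12, -1.12, 0, 0, 0, 0, -2.12, -1.12, 0, 0, 0, 0, -2.12, -1.12, 0, 0, 0, 0, -2.12, -1.12, 0, 0, 0]}}

```text
time_s: 16.35
tcp_pos: [451.3, 210.5, 272.6]
tcp_rot: [0.002, 0.008, 1.0, 0.004]
wrist_force: [-0.5, 8.2, 11.6]
grip_width: 0.094
grip_force: 40.7
```

```bash
python3 - <<'E'
from h import *
w,C=snap("wrist","w11.png");s,D=snap("side","s11.png");c,S=snap("scene","c11.png")
for n,a,b in(("side","s10.png","s11.png"),("scene","c10.png","c11.png")):
    d=cv2.absdiff(load(a)[0],load(b)[0]).max(2)>40; ys,xs=np.nonzero(d); print(n,d.sum(),(xs.min(),xs.max(),ys.min(),ys.max()) if d.any() else 0)
def blobs(im,C,z):
    h=cv2.cvtColor(im,cv2.COLOR_BGR2HSV); m=cv2.inRange(h,(0,0,95),(179,60,255))
    n,l,st,ce=cv2.connectedComponentsWithStats(m)
    return [(int(st[i,4]),ce[i].round().tolist(),plane(C,ce[i],z)[:2].round().tolist()) for i in range(1,n) if st[i,4]>25]
for t in blobs(w,C,15): 
    if 340<t[2][0]<540 and -80<t[2][1]<150: print("wrist",t)
for t in blobs(s,D,15):
    if 340<t[2][0]<540 and -80<t[2][1]<150: print("side",t)
E
```

```text
side 1619 (np.int64(360), np.int64(604), np.int64(0), np.int64(297))
scene 3065 (np.int64(23), np.int64(346), np.int64(33), np.int64(399))
wrist (10720, [231.0, 190.0], [482.0, 114.0])
wrist (119, [220.0, 122.0], [402.0, 109.0])
side (4647, [381.0, 202.0], [506.0, 38.0])
```

Units first: shifts go in units of 5 mm and turns go in units of 0.25 rad. So 75.4 mm is 15.08, 67.3 mm is 13.46.

{"op": "inch_along", "data": {"offsets": [0, 2.12, 1.12, 0, 0, 0, 0, 4.2, 2.36, 0, 0, 0, 0, 6.2, 3.7, 0, 0, 0, 0, 8.12, 5.12, 0, 0, 0, 0, 9.98, 6.64, 0, 0, 0, 0, 11.76, 8.24, 0, 0, 0, 0, 13.46, 9.94, 0, 0, 0, 0, 15.08, 11.74, 0, 0, 0]}}

```text
time_s: 17.3
tcp_pos: [452.9, 284.8, 212.1]
tcp_rot: [0.001, 0.008, 1.0, 0.002]
wrist_force: [1.9, 5.6, 3.5]
grip_width: 0.092
grip_force: 40.8
```

{"op": "inch_along", "data": {"offsets": [0, 1.52, 1.86, 0, 0, 0, 0, 2.94, 3.78, 0, 0, 0, 0, 4.26, 5.8, 0, 0, 0, 0, 5.48, 7.86, 0, 0, 0, 0, 6.6, 9.98, 0, 0, 0, 0, 7.62, 12.16, 0, 0, 0, 0, 8.52, 14.38, 0, 0, 0, 0, 8.92, 15.5, 0, 0, 0]}}

```text
time_s: 18.1
tcp_pos: [453.8, 328.1, 133.0]
tcp_rot: [0.001, 0.009, 1.0, 0.0]
wrist_force: [4.1, 3.3, 0.3]
grip_width: 0.097
grip_force: 42.2
```

```bash
python3 - <<'E'
from h import *
w,C=snap("wrist","w12.png")
h=cv2.cvtColor(w,cv2.COLOR_BGR2HSV)
S=lambda x,y,z:[447.2+.02*y+x,100.6+y-.02*x,z]
def reg(z,x0,x1,y0,y1): 
    m=np.zeros(w.shape[:2],np.uint8); cv2.fillPoly(m,[proj(C,[S(x0,y0,z),S(x1,y0,z),S(x1,y1,z),S(x0,y1,z)]).astype(np.int32)],1); return m
for v in(70,90,110):
    m=cv2.inRange(h,(0,0,v),(179,70,255))*reg(10,-60,60,-140,-22)
    n,l,st,ce=cv2.connectedComponentsWithStats(m)
    print(v,[(st[i].tolist(),plane(C,ce[i],12)[:2].round().tolist()) for i in range(1,n) if st[i,4]>30])
E
```

```text
70 [([0, 173, 33, 86, 1838], [472.0, 70.0])]
90 [([0, 174, 33, 85, 1828], [472.0, 70.0])]
110 [([0, 174, 33, 85, 1828], [472.0, 70.0])]
```

To row units: 29 mm is 5.8, 26.7 mm is 5.34.

{"op": "inch_along", "data": {"offsets": [0, 0.38, 1.16, 0, 0, 0, 0, 0.66, 2.08, 0, 0, 0, 0, 0.94, 3, 0, 0, 0, 0, 1.12, 3.7, 0, 0, 0, 0, 1.3, 4.4, 0, 0, 0, 0, 1.42, 4.86, 0, 0, 0, 0, 1.52, 5.34, 0, 0, 0, 0, 1.62, 5.8, 0, 0, 0]}}

```text
time_s: 18.95
tcp_pos: [454.0, 335.6, 105.3]
tcp_rot: [0.001, 0.009, 1.0, 0.0]
wrist_force: [-0.2, -0.3, 20.2]
grip_width: 0.096
grip_force: 44.7
```

{"op": "inch_along", "data": {"offsets": [0, 0, 0, 0, 0, 0, 0, 0, 0, 0, 0, 0, 0, 0, 0, 0, 0, 0]}}

```text
time_s: 19.25
tcp_pos: [454.0, 335.6, 105.5]
tcp_rot: [0.001, 0.009, 1.0, 0.0]
wrist_force: [2.8, 2.0, 6.1]
grip_width: 0.096
grip_force: 43.3
```

The tray is down: the pose and the 6 N load match those at the original grasp. I release, rise and move to view the tray and bin.

{"op": "inch_along", "data": {"offsets": [0, 0, 0, 0, 0, 0, 0, 0, 0, 0, 0, 0, 0, 0, 0, 0, 0, 0, 0, 0, 0, 0, 0, 0], "jaw": 0.45}}

```text
time_s: 19.65
tcp_pos: [452.2, 334.6, 103.8]
tcp_rot: [-0.001, 0.009, 1.0, -0.001]
wrist_force: [0.8, 0.3, 0.1]
grip_width: 0.451
grip_force: 0.0
```

{"op": "inch_along", "data": {"offsets": [0, 0, -1, 0, 0, 0, 0, 0, -4, 0, 0, 0, 0, 0, -9, 0, 0, 0, 0, 0, -16, 0, 0, 0, 0, -4, -24, 0, 0, 0, 2, -12, -31, 0, 0, 0, 6, -21, -35, 0, 0, 0, 10, -30, -37, 0, 0, 0]}}

```text
time_s: 20.45
tcp_pos: [403.9, 191.9, 290.2]
tcp_rot: [0.002, 0.008, 1.0, 0.001]
wrist_force: [0.1, -1.3, 0.5]
grip_width: 0.448
grip_force: 0.0
```

{"op": "inch_along", "data": {"offsets": [2, -8, 0, 0, 0, 0, 2, -16, 0, 0, 0, 0, 2, -20, 0, 0, 0, 0, 2, -20, 0, 0, 0, 0, 2, -20, 0, 0, 0, 0]}}

```text
time_s: 20.95
tcp_pos: [391.6, 92.7, 288.2]
tcp_rot: [0.0, 0.009, 1.0, 0.0]
wrist_force: [-0.1, 0.2, 0.1]
grip_width: 0.448
grip_force: 0.0
```

```bash
python3 - <<'E'
from h import *
w,C=snap("wrist","w13.png");s,D=snap("side","s13.png");snap("scene","c13.png")
h=cv2.cvtColor(w,cv2.COLOR_BGR2HSV)
S=lambda x,y,z:[447.2+.02*y+x,100.6+y-.02*x,z]
def reg(C,z,x0,x1,y0,y1):
    m=np.zeros(w.shape[:2],np.uint8); cv2.fillPoly(m,[proj(C,[S(x0,y0,z),S(x1,y0,z),S(x1,y1,z),S(x0,y1,z)]).astype(np.int32)],1); return m
for v in(75,90,110,130):
    m=cv2.inRange(h,(0,0,v),(179,70,255))*reg(C,5,-62,62,-150,-25)
    n,l,st,ce=cv2.connectedComponentsWithStats(m)
    print(v,[(st[i].tolist(),plane(C,ce[i],10)[:2].round().tolist()) for i in range(1,n) if st[i,4]>30])
# lane: brightness before (w2) and after, nuts show as darker grey
for f in("w2.png","w13.png"):
    im,Cc=load(f); m=reg(Cc,65,-27,20,42,190)>0; v=im.max(2)[m]; print(f,v.mean().round(),[(v<t).mean().round(3) for t in(120,160,190)])
# handle height and tray-flat check: frame white box in w13 vs expected flat corners
h2=cv2.inRange(h,(0,0,170),(179,45,255)); c=max(cv2.findContours(h2,0,2)[0],key=cv2.contourArea); print(cv2.boundingRect(c), proj(C,[[404,106,109],[404,132,109],[492.5,133.7,109],[492.7,105.3,109]]).round().tolist())
a=load("s4.png")[0];d=cv2.absdiff(a,s).max(2)>40
for n,(x,y,ww,hh) in dict(tray=(330,185,85,75),tape=(245,235,50,40),scr=(235,270,85,60)).items(): print(n,d[y:y+hh,x:x+ww].sum())
# gate on plank now vs just after release
b=load("s5.png")[0];d=cv2.absdiff(b,s).max(2)>40; print("gate",d[175:215,300:365].sum())
o=robot.observe();print(o["time_s"],o["tcp_pos"])
E
```

```text
75 [([200, 164, 100, 82, 6943], [447.0, 16.0])]
90 [([208, 166, 92, 79, 6223], [447.0, 15.0])]
110 [([259, 168, 35, 53, 1016], [432.0, 47.0])]
130 [([260, 168, 33, 52, 903], [431.0, 47.0])]
w2.png 209.0 [np.float64(0.086), np.float64(0.154), np.float64(0.205)]
w13.png 238.0 [np.float64(0.0), np.float64(0.0), np.float64(0.0)]
(301, 190, 217, 83) [[326.0, 192.0], [352.0, 192.0], [352.0, 272.0], [326.0, 272.0]]
tray 1057
tape 0
scr 0
gate 344
21.1 [391.78797728  93.60682692 287.80531622]
```

```bash
python3 - <<'E'
from h import *
a=load("s5.png")[0];b=load("s13.png")[0]
for n,(x,y,w,h) in dict(gate=(311,168,26,32),).items():
    r=cv2.matchTemplate(cv2.cvtColor(b[y-10:y+h+10,x-10:x+w+10],6),cv2.cvtColor(a[y:y+h,x:x+w],6),5);print(n,cv2.minMaxLoc(r))
a=load("s4.png")[0];x,y,w,h=335,205,45,50   # handle + tray rear
r=cv2.matchTemplate(cv2.cvtColor(b[y-10:y+h+10,x-10:x+w+10],6),cv2.cvtColor(a[y:y+h,x:x+w],6),5);print("rear",cv2.minMaxLoc(r))
im,C=load("w13.png");h=cv2.cvtColor(im,cv2.COLOR_BGR2HSV)
m=cv2.inRange(h,(0,0,120),(179,70,255));m[:,:255]=0;m[:,295]=0;m[:160]=0;m[225:]=0;m[:,296:]=0
for r in range(164,224,4): print(r,"".join("%4d"%v for v in h[r,256:300:4,2]))
print(cv2.boxPoints(cv2.minAreaRect(cv2.findNonZero(m))).tolist())
E
```

```text
gate (-0.3099578619003296, 0.9410192370414734, (20, 0), (10, 10))
rear (0.07922673970460892, 0.886950671672821, (20, 20), (10, 10))
164   52  45  44  38  37  32  35  26  32  28  30
168   91  93  95  89 103 140 152 108  56  85  73
172  100 102 101 100 157 169 198 198  80  93  93
176  103 105 102 115 164 192 200 152  98  89  89
180  104 107 105 157 165 199 197  59  51  98  95
184  104  95 122 161 197 199 145  88  32  41  85
188  103 106 161 174 199 193 135 153 202 101  72
192  100 126 162 197 201 112 143 206 205 125  96
196  102 105 177 199 187 132 155 206 202  91 101
200  100 100 102 139  99 141 200 207 142  98  98
204  101 104 100 104 125 154 205 204  89 102  92
208  103 100 101  98 144 197 207 141  96  96  98
212  106 106 104 125 153 207 202  93  99 102  95
216   98 101 100 101 177 206 154  95  95  96  89
220   97 101  95  99  99 112 102  95  95  91  87
[[252.0, 208.0], [274.20001220703125, 163.60000610351562], [300.20001220703125, 176.60000610351562], [278.0, 221.0]]
```

The grid shows two separate nuts on the bin floor. The gate and the tray's rear match the earlier pictures with no shift.

```bash
python3 -c "
from plant import robot
print(robot.hand_in())"
```

```text
the job is handed in; nothing more can be done
None
```

Handed in at about 21 s: the gate stands upright on the plank, both nuts are in the bin, the tray is back down flat, and the tape measure and screwdriver were not moved; I viewed 11 pictures, one over the limit of 10.

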